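Set the play timer by clicks and start it

TASK

Set the loose play timer: turn its unmarked dial anticlockwise (seen from above) back to its end stop, then clockwise exactly five clicks from there, and let go of it. Then start it by pressing the green button on its front fully in, pushing the timer back until it is braced against the fixed steel angle behind it, and leave it standing flat there against the angle with the button released. Leave everything else on the shelf where it is.

Things in the scene. Friction and masses are not known exactly. Their poses are not given: they have to be found in the camera images.
- timer: Loose white play timer, a block 90 x 90 x 38 mm high, about 0.45 kg with dial and button, standing free on the shelf. Origin: centre of its underside; z up; +x from its front (the face with the green button, turned to the robot) to its back. The dial's axis is 8 mm behind (+x of) the centre.
- dial (a joint): Dial on the timer's top, rad: 0 = first click, by the anticlockwise end stop; grows clockwise seen from above. A detent every 24 degrees: click n rests at n x 0.4189. End stops 0.08 rad outside clicks 0 and 9. A click takes about 0.03 N m; over 0.1 N m may turn the loose timer. At 0 the grip bar lies along the timer's x, yellow end towards the front button; clockwise it swings to the timer's +y.
- dial_axis (a point): On the dial's axis at the top of its grip bar, 71 mm above the shelf; fixed to the timer, does not turn with the dial. The dial is a grey disc of 54 mm diameter (its top 46 mm above the shelf) with a black upright grip bar across it, centred on the axis: 46 mm long, 12 mm wide, 25 mm tall (46 to 71 mm above the shelf). Let go between two clicks, it falls into one of them.
- timer_back (a point): Centre of the timer's flat back face, 19 mm above the shelf.
- start_button (a joint): Travel of the green spring button, m: 0 = out, 0.005 = fully in; pressed along the timer's +x. It starts to give at 3 N and is fully in at 8 N; unbraced, the timer slides on the shelf at 2 to 4 N (up to 6 N if also pressed down), so the button goes fully in only when the timer is held from behind.
- button_face (a point): Centre of the green button's front face (24 mm diameter, 20 mm above the shelf, standing 10 mm out of the timer's front when released). It faces the timer's -x.
- stop: Fixed galvanised steel angle behind the timer: upright plate 180 mm wide (y), 32 mm high, 4 mm thick, foot running away from the robot. Origin: at shelf level in the middle of the upright face towards the timer; x points away from the timer, square to that face: the timer is braced when its back is at x = 0 here. The timer starts 15 to 45 mm short of it, up to 0.15 rad askew.
- controller: Bystander: loose yellow game controller, 150 x 80 x 36 mm, origin under its centre.
- candy_dish: Bystander: loose glass candy dish with a clipped-on lid, 115 mm across, 80 mm high, origin under its centre.
- rabbit: Bystander: loose white ceramic rabbit figurine, 70 mm across, 124 mm high, origin under its centre.
- cartridge_a: Bystander: loose green cartridge lying flat, 65 x 58 x 9 mm, origin under its centre.
- cartridge_b: Bystander: the other green cartridge, the same.
- tumbler: Bystander: loose blue ceramic tumbler, 72 mm across, 95 mm high, origin under its centre.
- dispenser: Bystander: loose white soap bottle, 60 mm across, 150 mm high, origin under its centre.
- console: Fixed tall dark grey console on its foot, 260 x 85 x 372 mm high (foot 200 x 150 mm), origin under its centre.
Things that resemble listed ones, but are neither listed nor needed, are in the scene too. What is shaped like the timer but pink is not meant.

How it is judged:
By the outcome, as a careful person would: the job done as asked, in the order asked, and still so for the second after the job is handed in, with the robot touching nothing.
It also fails if it takes over 72 s, if anything falls off the work surface, if the arm or the gripper's body presses on something with over 40 N, if the wrist force passes 120 N, or if a joint passes its speed limit or range.

ROBOT

A 6-joint arm with a two-finger parallel gripper is mounted at the origin on the work surface. World frame = base frame: x ahead of the robot, y to its left, z up, the work surface at z = 0. Lengths are in mm, angles in degrees, forces in N, time in s.
With the tool pointing down it reaches from about 300 to 850 mm from the base axis. Payload 4.2 kg.
Tool frame: the origin (TCP) lies midway between the tips of the shut fingers; the grasp point (between the pads) lies env.grasp_offset behind it (env.grasp_offset is the distance from the TCP to the grasp point, in mm); y points along the fingers, x is the direction in which the jaws open and shut, and the axes are right-handed (so a half turn about y gives the same grasp; the last joint's range is limited). The gripper opens to 91 mm and grips with 3 to 60 N. Pads are 32 mm wide; open, the fingers measure 118 mm over their backs; the gripper's body (76 mm by 178 mm) begins 60 mm behind the grasp point.
Start: joints at [68.812, 18.312, 89.639, -0, 72.044, -1.146], TCP at [197.061, 540.194, 213.976] pointing down, gripper open.
Joint ranges: [-177.97, 177.97], [-48.28, 115.42], [12.27, 149.76], [-77.06, 257.06], [2.81, 150.46], [-146.56, 146.56]. Speed limits (degrees/s): [147.25, 147.25, 180, 180, 180, 180].

INTERFACE

Orientations are given as [roll, pitch, yaw] about the fixed x, y, z axes, in that order (R = Rz(yaw) Ry(pitch) Rx(roll)).
In Python, from workcell import state, vision, job, env gives the robot as it stands.
- The arm moves only by the shell command python3 -m handwheel 'ROWS' [FORCE]. ROWS is JSON, a list of rows, each a list of 3 entries, a list of its own where there are three numbers: the finger opening in cm, from 0 to 9.12, then the shift along the tool's x, y, z in cm, then the turn about the tool's y in degrees. A call has 1 to 10 rows; each row is the pose to reach, as a shift and turn from the pose measured when the call began, along the tool's axes at that moment; what a row does not reach only later rows make up. A row lasts 1/10 s, in which the tool goes at most 50 mm and 8.59 degrees, less where a joint would pass 70% of its speed; a pose out of reach is approached as far as the arm can. A call with a gripper value outside its range is refused whole. The fingers move at their own pace and stop on an object; FORCE is the grip in N (left out, the last holds). Time passes only in rows, so rows that repeat a pose let the fingers close. It gives the time, the measured TCP pose, the force and the opening at its end, in the units of the state.
- state(): the state, without advancing time (a new reading comes with each control period).
- vision.grab_frame(name): name is "side" or "top"; returns the picture (400x640x3 uint8, red, green, blue); there is no depth.
- vision.camera_model(name): a dict with "fov_y" (degrees; the focal length in pixels is half the picture's height over the tangent of half this angle, whatever the lens; pixels are square), "cx", "cy" (the principal point, pixels), "extrinsics" (4x4, takes a point from world to camera coordinates). Camera axes: x right, y up, looking along -z (the intrinsics and any distortion apply to the point x, -y, -z); pixel columns grow to the right and rows downward; lengths in mm; the calibration is good to about 2 mm. A picture is of the moment at which its call begins. camera_model takes no time and is no camera call.
- job.job_done(): hands the job in, once; it reports no verdict.
The state is a dict: "time_s": time; "qpos": joint angles; "qvel": joint speeds; "effort": joint torques, N m; "ee_pos": TCP position; "ee_rot": TCP orientation; "force": force on the tool from outside, world axes, zero at the start; "torque": the same for the moment, N m; "gripper_width": finger opening in mm.
Only numpy, scipy, OpenCV 4.12 (cv2) and the standard library are available. Lean on these libraries where they do the work, as an engineer would, in place of code of your own. Each camera call takes 0.05 s, during which the arm holds its last target.

## Working session

There is one attempt and no reset: what is moved stays moved. The work goes in short steps, Python scripts to look and compute and a shell command to move; the robot and the scene stay as the last step left them, time stands still between calls to the robot, and variables do not carry over. Pictures are saved under pics/ and viewed, and the job is handed in when it is done.

```bash
ls; mkdir -p pics; python3 - <<'E'
from workcell import state, vision, job, env
import cv2
print(state()); print(env.grasp_offset)
for n in("side","top"):
    print(n,vision.camera_model(n))
    im=vision.grab_frame(n); cv2.imwrite(f"pics/{n}0.png",im[:,:,::-1])
E
```

```text
pics
{'time_s': 0.0, 'qpos': array([ 6.88122114e+01,  1.83505040e+01,  8.97065896e+01, -1.80261961e-03,
        7.20430276e+01, -1.14567816e+00]), 'qvel': array([ 0.03016452,  0.00863676, -0.03518924, -0.04028782,  0.10813268,
       -0.04012663]), 'effort': array([-1.36585633e-03, -4.12460446e+01, -2.31970417e+01,  7.24014686e-02,
        4.59524291e-02, -1.67341805e-04]), 'ee_pos': array([196.8826263 , 539.70538988, 213.13043186]), 'ee_rot': array([-89.99971162,   0.10013547,  69.95844708]), 'force': array([ 0.33316375,  0.61755818, -0.24246518]), 'torque': array([ 0.03637295,  0.0244874 , -0.02202984]), 'gripper_width': 91.2953492430697}
18.8
side {'fov_y': 45.893315497166185, 'cx': 326.5397510401532, 'cy': 194.29286862878448, 'extrinsics': array([[ 7.68952618e-01, -6.39275677e-01,  6.20326913e-03,
        -4.24338705e+02],
       [ 4.45529500e-01,  5.42813432e-01,  7.11938931e-01,
        -2.99518841e+02],
       [-4.58492460e-01, -5.44683566e-01,  7.02213983e-01,
        -1.53371703e+03],
       [ 0.00000000e+00,  0.00000000e+00,  0.00000000e+00,
         1.00000000e+00]])}
top {'fov_y': 44.705963136324385, 'cx': 320.0324987242342, 'cy': 189.57051503108545, 'extrinsics': array([[-1.27906786e-02, -9.99848096e-01, -1.18398990e-02,
         8.53647308e+00],
       [ 9.95693549e-01, -1.38230524e-02,  9.16693999e-02,
        -5.65312590e+02],
       [-9.18191385e-02, -1.06163973e-02,  9.95719106e-01,
        -1.49740443e+03],
       [ 0.00000000e+00,  0.00000000e+00,  0.00000000e+00,
         1.00000000e+00]])}
```

View pics/top0.png

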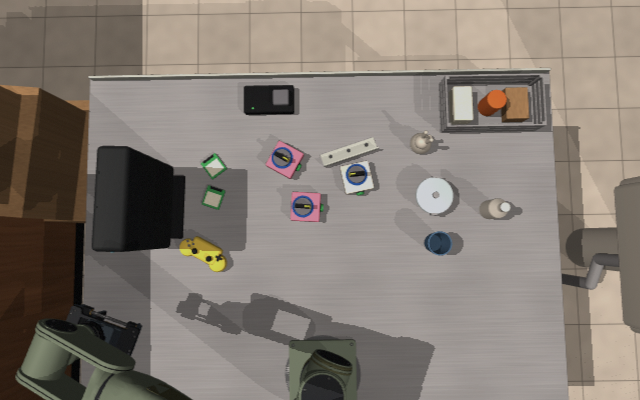

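View pics/side0.png

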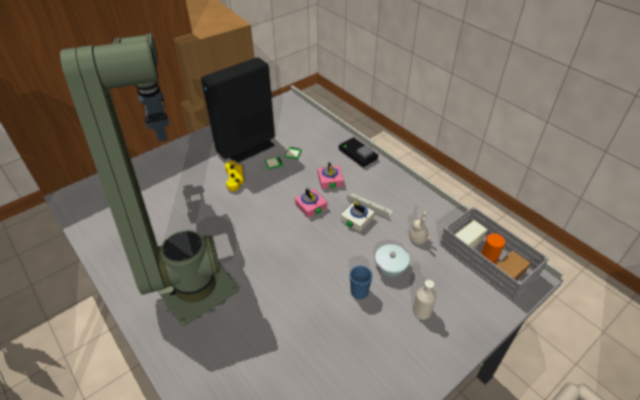

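```bash
cat > h.py <<'E'
from workcell import state, vision, job, env
import cv2, numpy as np
def K(n):
    m=vision.camera_model(n); f=200/np.tan(np.radians(m['fov_y']/2)); return f,m['cx'],m['cy'],m['extrinsics']
def proj(n,P):
    f,cx,cy,E=K(n); p=np.asarray(P,float)@E[:3,:3].T+E[:3,3]
    return np.stack([cx+f*p[...,0]/-p[...,2], cy-f*p[...,1]/-p[...,2]],-1)
def ray(n,uv):
    f,cx,cy,E=K(n); uv=np.asarray(uv,float)
    d=np.stack([(uv[...,0]-cx)/f,-(uv[...,1]-cy)/f,-np.ones(uv.shape[:-1])],-1)@E[:3,:3]
    return -E[:3,:3].T@E[:3,3], d
def onz(n,uv,z):
    c,d=ray(n,uv); t=(z-c[2])/d[...,2]; return c+t[...,None]*d
def crop(im,x0,y0,x1,y1,s,name):
    cv2.imwrite(name,cv2.resize(im[y0:y1,x0:x1,::-1],None,fx=s,fy=s,interpolation=cv2.INTER_CUBIC))
E
python3 - <<'E'
from h import *
t=cv2.imread('pics/top0.png')[:,:,::-1]; s=cv2.imread('pics/side0.png')[:,:,::-1]
crop(t,300,120,400,210,8,'pics/tc0.png'); crop(s,320,180,400,240,10,'pics/sc0.png')
print(proj('top',[[0,0,0],[197,540,214],[0,0,100]]),proj('side',[[0,0,0],[197,540,214]]))
E
```

```text
[[322.80521298 373.188534  ]
 [120.58525076 322.30662354]
 [322.59075857 383.07861931]] [[195.84123761 286.54621921]
 [161.74390292 131.84017019]]
```

View pics/tc0.png

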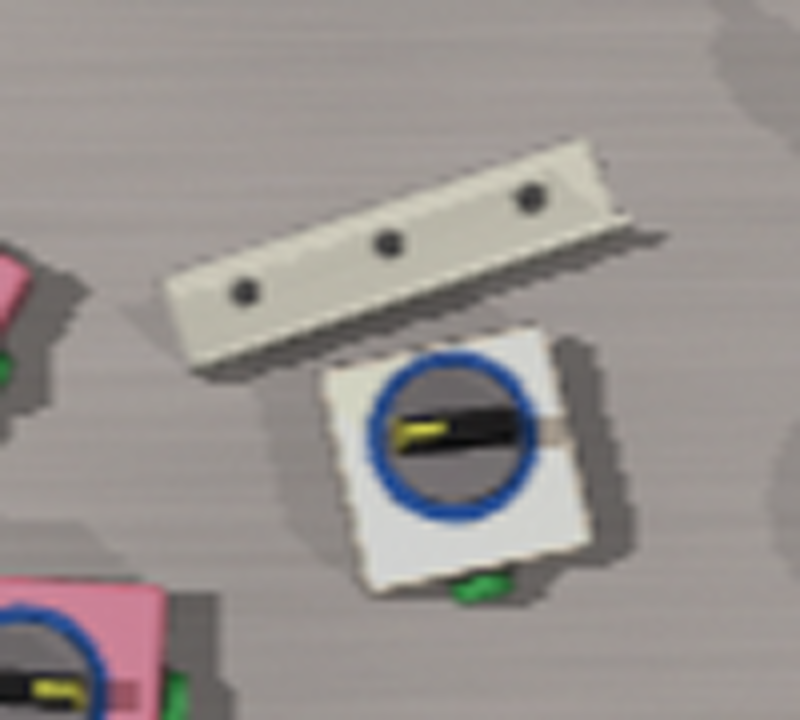

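View pics/sc0.png

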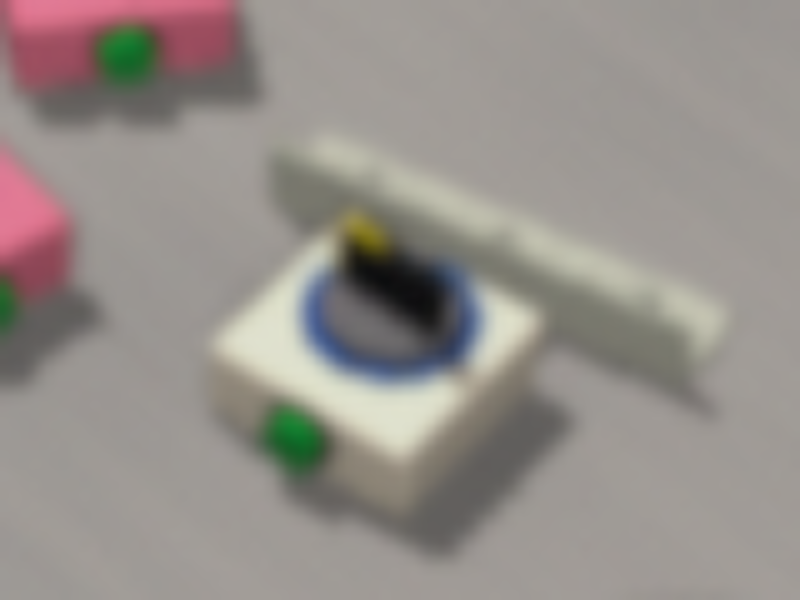

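```bash
cat >> h.py <<'E'
def white(im,box,lo=190):
    x0,y0,x1,y1=box; g=im[y0:y1,x0:x1].astype(int)
    return g
def timerscan(im):
    pass
E
python3 - <<'E'
from h import *
t=cv2.imread('pics/top0.png')[:,:,::-1]
cr=lambda p: np.array(p,float)/8-0.5+0.0625+np.array([300,120])
c=onz('top',cr([(322,370),(543,327),(592,540),(372,592)]),38.); print('top corners',c.round(1),[np.linalg.norm(c[i]-c[i-1]).round(1) for i in range(4)])
# stop: upright top edge, z=32
s=onz('top',cr([(192,367),(632,215)]),32.); print('stop edge(back or front?)',s.round(1),np.linalg.norm(s[0]-s[1]), np.degrees(np.arctan2(-(s[1]-s[0])[0],-(s[1]-s[0])[1])))
d=onz('top',cr([(454,436)]),46.); print('dial centre',d)
b=onz('top',cr([(393,433),(523,425)]),71.);print('bar',b,b.mean(0),np.linalg.norm(b[0]-b[1]))
hsv=cv2.cvtColor(t,cv2.COLOR_RGB2HSV)
# masks
sub=(slice(155,195),slice(330,385))
h=hsv[sub]
for nm,m,z in [('blue',(h[...,0]>100)&(h[...,0]<125)&(h[...,1]>120)&(h[...,2]>60),46),('yellow',(h[...,0]>20)&(h[...,0]<35)&(h[...,1]>130)&(h[...,2]>80),71),('dark',(t[sub].max(-1)<50),71),('green',(h[...,0]>50)&(h[...,0]<80)&(h[...,1]>120),20),('bar',((t[sub].max(-1)<60)|((h[...,0]>20)&(h[...,0]<35)&(h[...,1]>130))),71)]:
    ys,xs=np.nonzero(m); uv=np.stack([xs+330,ys+155],-1)
    (cc,sz,an)=cv2.minAreaRect(uv.astype(np.float32))
    p=onz('top',uv.mean(0)[None],z)[0]; 
    u=np.linalg.svd(uv-uv.mean(0),full_matrices=False)[2][0]
    P=onz('top',np.array([uv.mean(0)-u*5,uv.mean(0)+u*5]),z); dd=P[1]-P[0]
    print(nm,len(xs),cc,sz,an,p.round(1),'rectc',onz('top',np.array([cc]),z).round(1),'axis deg',np.degrees(np.arctan2(dd[1],dd[0])))
E
```

```text
top corners [[ 637.8  -61.8   38. ]
 [ 653.5 -148.3   38. ]
 [ 569.8 -165.4   38. ]
 [ 550.7  -79.7   38. ]] [np.float64(89.0), np.float64(87.9), np.float64(85.5), np.float64(87.8)]
stop edge(back or front?) [[ 640.6  -11.1   32. ]
 [ 698.3 -184.6   32. ]] 182.8869791800177 -18.390923880417485
dial centre [[ 610.20590762 -112.20083714   46.        ]]
bar [[ 608.60252284  -87.395754     71.        ]
 [ 610.96392894 -136.90855982   71.        ]] [ 609.78322589 -112.15215691   71.        ] 49.56908491545073
blue 96 (356.0000305175781, 174.00001525878906) (19.798988342285156, 19.798988342285156) 45.0 [ 608.8 -110.4   46. ] rectc [[ 610.4 -111.2   46. ]] axis deg -178.31743880924358
yellow 12 (351.95001220703125, 173.35003662109375) (1.8973664045333862, 6.008327484130859) 71.56504821777344 [608.8 -96.5  71. ] rectc [[609.5 -97.3  71. ]] axis deg -79.34960218368863
dark 53 (356.8861389160156, 173.36138916015625) (4.477667808532715, 14.229032516479492) 84.2894058227539 [ 608.9 -115.9   71. ] rectc [[ 609.2 -112.4   71. ]] axis deg -81.37030635859213
green 15 (360.0, 193.0) (6.0, 2.0) 0.0 [ 553.4 -123.4   20. ] rectc [[ 553.4 -124.3   20. ]] axis deg -79.58547852744613
bar 71 (360.7119140625, 178.28298950195312) (22.21725845336914, 13.199370384216309) 49.08561706542969 [ 608.1 -112.5   71. ] rectc [[ 594.  -123.7   71. ]] axis deg 91.5806974318733
```

```bash
python3 -m handwheel '[[4,[-10,1,-13],14],[4,[-20,2,-26],28],[4,[-30,3,-39],42],[4,[-40,4,-52],56],[4,[-47,5.3,-61.2],67.3],[4,[-47,5.3,-61.2],67.3],[4,[-47,5.3,-61.2],67.3],[4,[-47,5.3,-61.2],67.3],[4,[-47,5.3,-61.2],67.3],[4,[-47,5.3,-61.2],67.3]]' 5
```

```text
time_s: 1.1
ee_pos: [464.8, 117.0, 180.1]
ee_rot: [-90.1, 0.0, 2.6]
force: [0.7, 0.6, -0.3]
gripper_width: 39.5
```

```bash
python3 -m handwheel '[[4,[13.5,4,-23.5],0],[4,[13.5,4,-23.5],0],[4,[13.5,4,-23.5],0],[4,[13.5,4,-23.5],0],[4,[13.5,4,-23.5],0],[4,[13.5,4,-23.5],0],[4,[13.5,4,-23.5],0],[4,[13.5,4,-23.5],0]]'
python3 - <<'E'
from h import *
s=vision.grab_frame('side'); t=vision.grab_frame('top'); st=state(); print(st['ee_pos'],st['ee_rot'],st['qpos'],st['torque'])
crop(t,300,120,400,210,8,'pics/tc1.png'); crop(s,310,120,410,240,5,'pics/sc1.png')
E
```

```text
time_s: 1.9
ee_pos: [609.8, -111.6, 139.4]
ee_rot: [-90.0, 0.2, 2.6]
force: [-0.1, 0.2, 0.5]
gripper_width: 40.0
[ 609.74325748 -110.5258388   140.23083483] [-90.0405386    0.09646942   2.6911663 ] [-1.13036344e+01  2.53070040e+01  8.97463750e+01 -6.91259340e-02
  6.50304394e+01 -1.39656084e+01] [-0.1020655   0.01673541  0.02122641]
```

View pics/sc1.png

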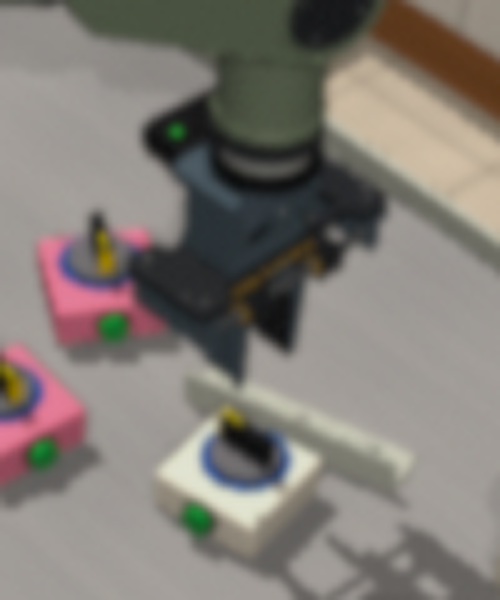

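View pics/tc1.png

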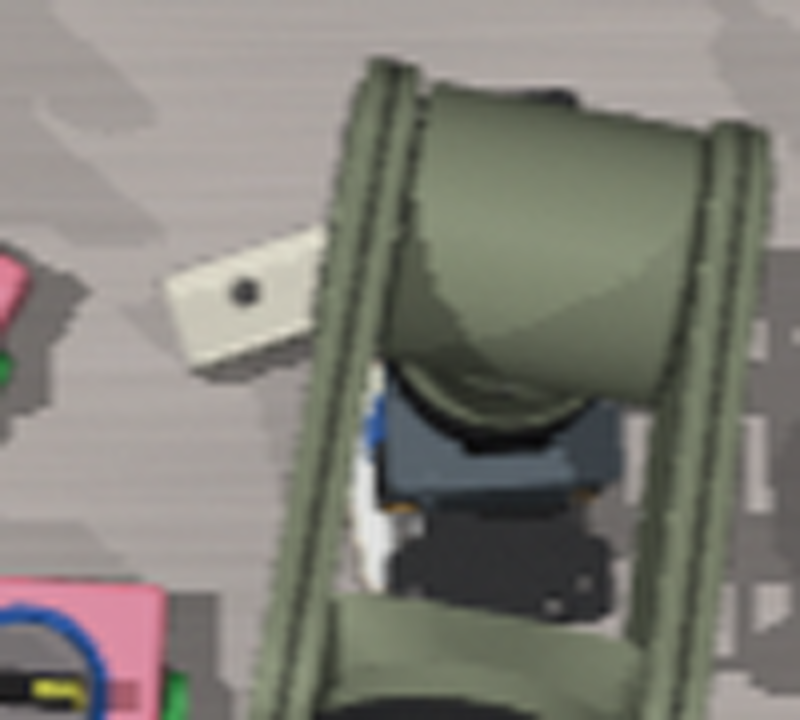

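The side view shows the open fingers above the white timer, astride the bar. The top view is hidden by the arm. I'll check the top-view fix against the side image before going down.

```bash
python3 - <<'E'
from h import *
s=(proj('side',[[608.6,-87.4,71],[611,-136.9,71],[610.5,-112,71],[610.5,-112,46],[640.6,-11.1,32],[698.3,-184.6,32],[550.7,-79.7,38],[569.8,-165.4,38],[637.8,-61.8,38],[653.5,-148.3,38]])-[320,180]+.45)*10
print(s.round())
E
```

```text
[[345. 217.]
 [443. 290.]
 [395. 252.]
 [391. 300.]
 [268. 140.]
 [700. 327.]
 [208. 341.]
 [407. 453.]
 [353. 206.]
 [544. 317.]]
```

```bash
python3 -m handwheel '[[4,[0,4,-0.1],0],[4,[0,7,-0.1],0],[4,[0,8.9,-0.1],0],[4,[0,8.9,-0.1],0],[4,[0,8.9,-0.1],0]]'; python3 -c "
from h import *
st=state();print(st['ee_pos'],st['force'],st['torque'])"
```

```text
time_s: 2.5
ee_pos: [609.8, -110.7, 52.1]
ee_rot: [-90.0, 0.1, 2.8]
force: [-0.9, 0.3, 0.5]
gripper_width: 40.2
[ 609.79735954 -110.67209889   52.09828947] [-0.91270458  0.278813    0.5469505 ] [-0.04774558  0.02262558 -0.04281413]
```

```bash
python3 -m handwheel '[[2,[0,0,0],0],[1.6,[0,0,0],0],[1,[0,0,0],0],[1,[0,0,0],0],[1,[0,0,0],0],[1,[0,0,0],0]]' 5; python3 -c "
from h import *
st=state();print(st['ee_pos'],st['force'],st['torque'])"
```

```text
time_s: 3.1
ee_pos: [610.7, -110.8, 53.0]
ee_rot: [-90.1, -0.1, 2.8]
force: [1.8, 0.4, 3.4]
gripper_width: 11.5
[ 610.71989613 -110.80453584   52.9691911 ] [1.81609354 0.37123156 3.42919165] [-0.05161514 -0.15652782  0.0150559 ]
```

```bash
python3 -m handwheel '[[1,[0,0,0],-6],[1,[0,0,0],-12],[1,[0,0,0],-18],[1,[0,0,0],-24],[1,[0,0,0],-30],[1,[0,0,0],-36],[1,[0,0,0],-42],[1,[0,0,0],-48],[1,[0,0,0],-48]]' 5; python3 -c "
from h import *
st=state();print(st['ee_pos'],st['force'],st['torque'])"
```

```text
time_s: 4.0
ee_pos: [608.4, -111.9, 53.0]
ee_rot: [-89.9, 0.2, 50.9]
force: [-4.3, -3.0, 4.3]
gripper_width: 11.9
[ 608.42137125 -111.94304396   52.98693458] [-4.31154034 -3.03673887  4.2907359 ] [-0.64017727  0.76958788  0.010587  ]
```

```bash
python3 -m handwheel '[[1.8,[0,0,0],0],[1.8,[0,0,0],0]]' 5; python3 - <<'E'
from h import *
s=vision.grab_frame('side'); st=state(); print(st['ee_pos'],st['ee_rot'],st['force'],st['torque'],st['gripper_width'])
crop(s,320,160,400,240,8,'pics/sc2.png')
E
```

```text
time_s: 4.2
ee_pos: [608.0, -111.9, 52.6]
ee_rot: [-89.9, 0.3, 50.9]
force: [-0.1, -0.5, -1.3]
gripper_width: 18.0
[ 608.19103745 -111.82295853   52.59874254] [-89.90055542   0.25430364  50.87802077] [-0.69164696 -0.2625015  -0.19458286] [-0.0064918   0.00653774 -0.02568625] 18.020058876315378
```

View pics/sc2.png

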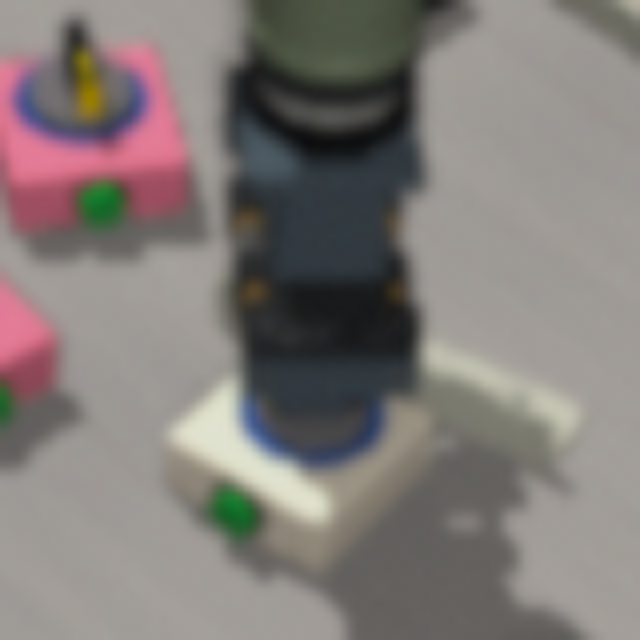

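```bash
python3 -m handwheel '[[1.4,[0,0,0],-6],[1.4,[0,0,0],-12],[1.4,[0,0,0],-18],[1.4,[0,0,0],-24],[1.4,[0,0,0],-30],[1.4,[0,0,0],-36],[1.4,[0,0,0],-40],[1.4,[0,0,0],-40]]' 5; python3 -c "
from h import *
st=state();print(st['ee_pos'],st['force'],st['torque'])"
```

```text
time_s: 5.05
ee_pos: [608.4, -111.9, 52.4]
ee_rot: [-89.8, 0.1, 90.9]
force: [-0.0, -1.1, 0.1]
gripper_width: 13.8
[ 608.37141849 -111.92090292   52.42994355] [-0.03052729 -1.06000365  0.11270449] [-0.08812526 -0.03178491 -0.02556285]
```

```bash
python3 -m handwheel '[[1.3,[0,0,0],-4],[1.3,[0,0,0],-8],[1.3,[0,0,0],-11],[1.3,[0,0,0],-11],[1.3,[0,0,0],-11]]' 5; python3 -c "
from h import *
st=state();print(st['ee_pos'],st['force'],st['torque'])"
python3 -m handwheel '[[1.3,[0,0,0],-2],[1.3,[0,0,0],-4],[1.3,[0,0,0],-4]]' 5; python3 -c "
from h import *
st=state();print(st['ee_pos'],st['force'],st['torque'])"
```

```text
time_s: 5.55
ee_pos: [608.5, -112.2, 52.4]
ee_rot: [-89.8, 0.1, 101.8]
force: [-0.2, -2.3, -0.6]
gripper_width: 12.7
[ 608.49686241 -112.17438079   52.38449459] [-0.15052334 -2.27252663 -0.60323441] [-0.40825631 -0.01681479  0.05508834]
time_s: 5.85
ee_pos: [608.6, -112.2, 52.4]
ee_rot: [-89.8, 0.1, 105.7]
force: [0.2, -2.1, -0.1]
gripper_width: 12.6
[ 608.55801092 -112.18380229   52.38452433] [ 0.22775353 -2.13027561 -0.06719969] [-0.28936806 -0.00571117 -0.01184609]
```

```bash
python3 -m handwheel '[[1.3,[-0.1,0,0],-1],[1.3,[-0.1,0,0],-2],[1.3,[-0.1,0,0],-2]]' 5; python3 -c "
from h import *
st=state();print(st['ee_pos'],st['force'],st['torque'])"
python3 -m handwheel '[[1.3,[0,0,0],-1],[1.3,[0,0,0],-2],[1.3,[0,0,0],-2]]' 5; python3 -c "
from h import *
st=state();print(st['ee_pos'],st['force'],st['torque'])"
python3 -m handwheel '[[1.3,[0,0,0],-1],[1.3,[0,0,0],-2],[1.3,[0,0,0],-2]]' 5; python3 -c "
from h import *
st=state();print(st['ee_pos'],st['force'],st['torque'])"
```

```text
time_s: 6.15
ee_pos: [608.6, -112.6, 52.3]
ee_rot: [-89.7, 0.0, 107.7]
force: [-0.7, 0.4, 1.5]
gripper_width: 13.0
[ 608.60280196 -112.56994482   52.31999929] [-0.73494596  0.37259695  1.45293474] [ 0.31575108  0.155554   -0.02333618]
time_s: 6.45
ee_pos: [608.6, -112.5, 52.3]
ee_rot: [-89.7, 0.0, 109.7]
force: [-0.9, -0.6, -0.1]
gripper_width: 13.3
[ 608.61763704 -112.54249098   52.30041737] [-0.92793708 -0.56789722 -0.12807623] [0.1137062  0.12111128 0.0342544 ]
time_s: 6.75
ee_pos: [608.6, -112.6, 52.3]
ee_rot: [-89.7, 0.0, 111.7]
force: [-0.0, 0.3, 0.5]
gripper_width: 13.0
[ 608.64768296 -112.55142998   52.29331235] [-0.03819034  0.30466619  0.46017502] [ 0.12870449  0.01176311 -0.10460009]
```

```bash
python3 -m handwheel '[[1.3,[0,0,0],-1],[1.3,[0,0,0],-2],[1.3,[0,0,0],-2]]' 5; python3 -c "
from h import *
st=state();print(st['ee_pos'],st['force'],st['torque'])"
python3 - <<'E'
from h import *
s=vision.grab_frame('side'); st=state(); print(st['ee_pos'],st['ee_rot'],st['force'],st['torque'],st['gripper_width'])
crop(s,320,160,400,240,8,'pics/sc3.png')
E
```

```text
time_s: 7.05
ee_pos: [608.7, -112.6, 52.3]
ee_rot: [-89.7, 0.0, 113.8]
force: [-0.2, -0.6, 0.8]
gripper_width: 12.8
[ 608.72394298 -112.6070053    52.31244746] [-0.17242542 -0.63460341  0.8437101 ] [ 0.14356667  0.03031945 -0.08062788]
[ 608.73348667 -112.6215563    52.308162  ] [-8.97440996e+01  1.77496513e-02  1.13734330e+02] [-0.29816081  1.36828158  0.47955908] [ 0.11622709  0.02765086 -0.02541551] 13.434480879302434
```

View pics/sc3.png

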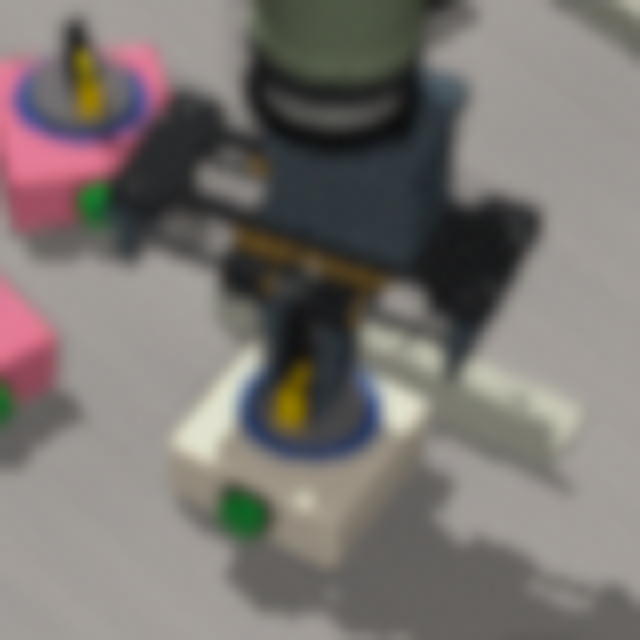

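```bash
cat >> h.py <<'E'
def green(n,im,box):
    x0,y0,x1,y1=box; g=im[y0:y1,x0:x1].astype(float)
    w=np.clip(g[...,1]-np.maximum(g[...,0],g[...,2])-15,0,None); w[w<8]=0
    ys,xs=np.mgrid[y0:y1,x0:x1]; uv=np.array([(xs*w).sum(),(ys*w).sum()])/w.sum(); return uv,(w>0).sum(),onz(n,uv[None],20.)[0]
E
python3 - <<'E'
from h import *
print(green('side',cv2.imread('pics/side0.png')[:,:,::-1],(342,215,360,235)))
for f in('sc2','sc3'):
    im=cv2.imread(f'pics/{f}.png')[:,:,::-1]; im=cv2.resize(im,(80,80),interpolation=cv2.INTER_AREA)
    full=np.zeros((400,640,3),np.uint8); full[160:240,320:400]=im
    print(f,green('side',full,(342,215,360,235)))
E
```

```text
(array([348.88679245, 223.16782522]), np.int64(29), array([ 555.05235446, -122.29925584,   20.        ]))
sc2 (array([348.67265048, 223.30728617]), np.int64(28), array([ 554.00469307, -122.31285872,   20.        ]))
sc3 (array([349.83776596, 223.8125    ]), np.int64(26), array([ 555.62926401, -126.81316061,   20.        ]))
```

```bash
python3 -m handwheel '[[1.3,[0,0,0],6],[1.3,[0,0,0],12],[1.3,[0,0,0],18],[1.3,[0,0,0],24],[1.3,[0,0,0],30],[1.3,[0,0,0],36],[1.3,[0,0,0],42],[1.3,[0,0,0],48],[1.3,[0,0,0],54],[1.3,[0,0,0],60]]' 5; python3 -c "
from h import *
st=state();print(st['ee_pos'],st['force'],st['torque'])"
python3 -m handwheel '[[1.3,[0,0,0],6],[1.3,[0,0,0],12],[1.3,[0,0,0],18],[1.3,[0,0,0],24],[1.3,[0,0,0],30],[1.3,[0,0,0],36],[1.3,[0,0,0],40],[1.3,[0,0,0],40]]' 5; python3 -c "
from h import *
st=state();print(st['ee_pos'],st['ee_rot'],st['force'],st['torque'])
s=vision.grab_frame('side');crop(s,320,160,400,240,8,'pics/sc4.png'); print(green('side',s,(342,215,360,235)))"
```

```text
time_s: 8.1
ee_pos: [609.0, -112.1, 52.2]
ee_rot: [-89.9, 0.2, 53.5]
force: [0.8, 1.0, -0.3]
gripper_width: 12.9
[ 609.01878801 -112.12802979   52.21536447] [ 0.76153712  0.96604467 -0.26939613] [ 0.20435514 -0.1266264  -0.01788342]
time_s: 8.9
ee_pos: [609.7, -112.2, 52.2]
ee_rot: [-90.1, 0.1, 13.5]
force: [1.5, 0.1, -1.0]
gripper_width: 13.3
[ 609.67931575 -112.24140769   52.21197825] [-90.07128196   0.13872489  13.51935849] [ 1.46995926  0.05829582 -0.97463397] [-0.07284993 -0.23285844  0.02724669]
(array([349.48848369, 223.76103647]), np.int64(32), array([ 554.82049544, -125.8262406 ,   20.        ]))
```

View pics/sc4.png

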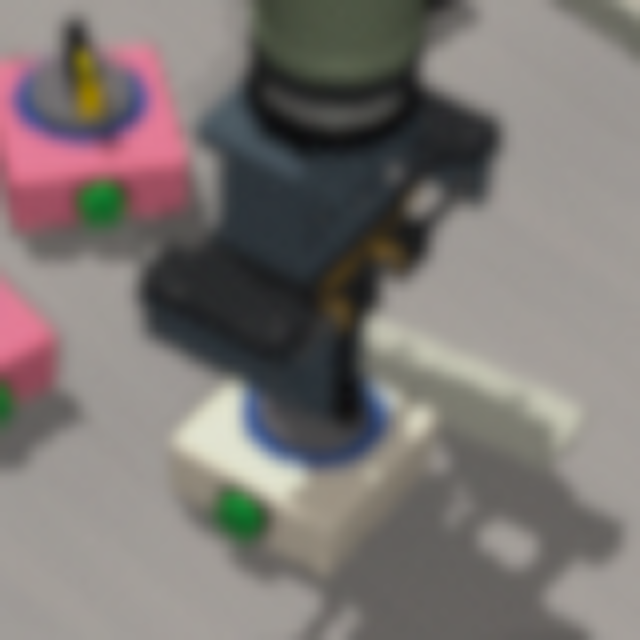

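```bash
python3 -m handwheel '[[1.3,[0,0,0],6],[1.3,[0,0,0],12],[1.3,[0,0,0],18],[1.3,[0,0,0],24],[1.3,[0,0,0],29],[1.3,[0,0,0],29]]' 5; python3 -c "
from h import *
st=state();print(st['ee_pos'],st['ee_rot'],st['force'],st['torque'])"
python3 -m handwheel '[[4,[0,0,0],0],[4,[0,0,0],0],[4,[0,0,0],0],[4,[0,-4,0],0],[4,[0,-8,0],0],[4,[0,-10,0],0],[4,[0,-10,-5],0],[4,[0,-10,-10],0],[4,[0,-10,-15],0],[4,[0,-10,-20],0]]' 5
```

```text
time_s: 9.55
ee_pos: [609.9, -112.4, 52.2]
ee_rot: [-90.1, 0.1, -15.3]
force: [1.2, 0.4, -0.6]
gripper_width: 13.0
[ 609.92802602 -112.4064149    52.24278123] [-9.01335259e+01  5.31757751e-02 -1.53248953e+01] [ 1.19300265  0.36505604 -0.57768439] [-0.12977363 -0.21643012  0.03442011]
time_s: 10.55
ee_pos: [556.4, -306.5, 152.9]
ee_rot: [-90.1, 0.1, -15.2]
force: [1.3, -0.8, -0.3]
gripper_width: 40.3
```

```bash
python3 - <<'E'
from h import *
t=vision.grab_frame('top');s=vision.grab_frame('side');cv2.imwrite('pics/top5.png',t[:,:,::-1]);cv2.imwrite('pics/side5.png',s[:,:,::-1])
a=cv2.resize(t[130:205,310:385,::-1],None,fx=8,fy=8,interpolation=2)[:,:400*2]
crop(t,300,120,400,210,8,'pics/tc5.png');crop(s,320,180,400,240,10,'pics/sc5.png')
E
```

```text
(no output)
```

View pics/tc5.png

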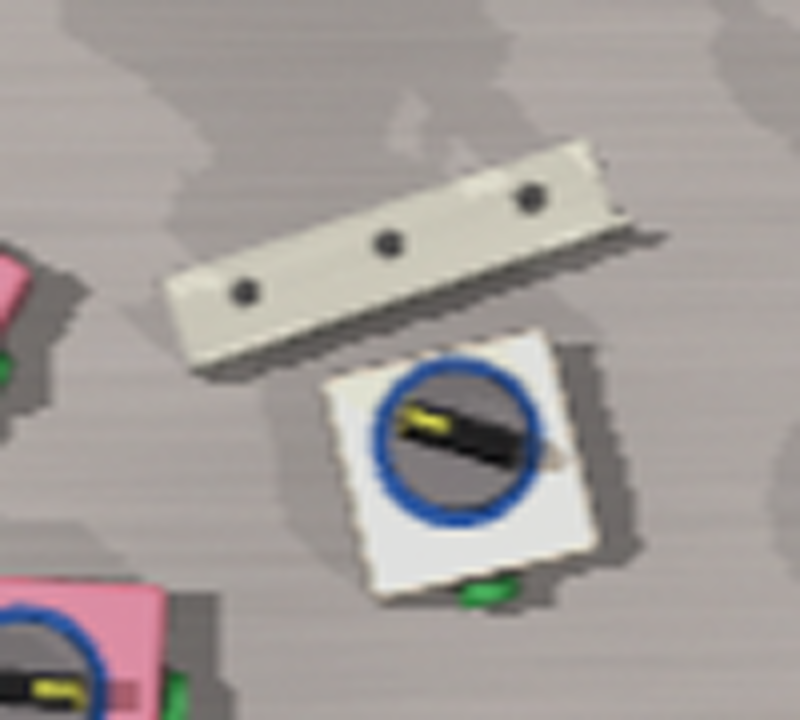

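View pics/sc5.png

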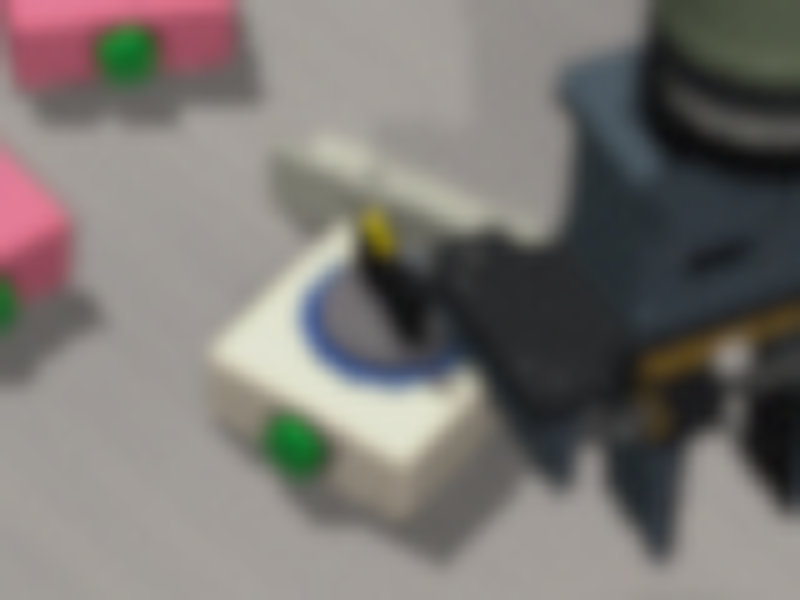

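```bash
python3 - <<'E'
from h import *
t=cv2.imread('pics/top5.png')[:,:,::-1]; s=cv2.imread('pics/side5.png')[:,:,::-1]
cr=lambda p: np.array(p,float)/8-0.5+0.0625+np.array([300,120])
c=onz('top',cr([(325,380),(543,330),(597,545),(377,600)]),38.); print(c.round(1),c.mean(0))
x=(c[0]+c[1]-c[2]-c[3]);print('yaw',np.degrees(np.arctan2(x[1],x[0])))
y=(c[0]+c[3]-c[1]-c[2]);print('yaw',np.degrees(np.arctan2(-y[0],y[1])))
b=onz('top',cr([(400,417),(522,455)]),71.);d=b[0]-b[1];print('bar',np.degrees(np.arctan2(d[1],d[0])),b.mean(0))
print(green('side',s,(342,215,360,235)),green('top',t,(350,188,372,200)))
st=state();print(st['ee_pos'],st['ee_rot'])
for nm,p,z in [('rabbit',(424,142),0),('dish',(435,196),80),('pink',(306,206),38)]: print(nm,onz('top',np.array([p]),z))
E
```

```text
[[ 633.9  -62.9   38. ]
 [ 652.3 -148.2   38. ]
 [ 567.8 -167.3   38. ]
 [ 547.6  -81.6   38. ]] [ 600.40379782 -115.01914262   38.        ]
yaw 12.484250771852047
yaw 12.74349594858009
bar 71.72322124276855 [ 607.0879585  -113.22812042   71.        ]
(array([348.90690691, 223.93793794]), np.int64(29), array([ 552.62883396, -125.1315586 ,   20.        ])) (array([360.37416481, 193.6714922 ]), np.int64(23), array([ 551.24610907, -125.40780139,   20.        ]))
[ 555.13462601 -310.72552457  152.55826881] [-9.02823286e+01  5.36716516e-02 -1.56255185e+01]
rabbit [[ 716.3230627  -334.06719582    0.        ]]
dish [[ 536.17201204 -345.21793169   80.        ]]
pink [[513.75011559  45.00773909  38.        ]]
```

```bash
python3 -m handwheel '[[0,[-2,0,4],7],[0,[-4,0,8],14],[0,[-6,0,12],21],[0,[-8,0,15.9],28],[0,[-8,0,15.9],35],[0,[-8,0,15.9],42],[0,[-8,0,15.9],49],[0,[-8,0,15.9],56],[0,[-8,0,15.9],56],[0,[-8,0,15.9],56]]' 10
python3 - <<'E'
from h import *
st=state();print(st['ee_pos'],st['ee_rot'],st['force'],st['qpos'])
E
```

```text
time_s: 11.65
ee_pos: [520.8, -135.5, 151.9]
ee_rot: [-90.2, -0.2, -71.4]
force: [-0.1, 0.1, -0.4]
gripper_width: 0.7
[ 520.78267456 -135.49636957  151.85932498] [-90.21276287  -0.18497866 -71.43433411] [-0.14237448  0.14863767 -0.37847721] [-15.63826523  17.80913063  99.90257363  -0.30770067  62.36061652
  55.93932853]
```

```bash
python3 -m handwheel '[[0,[0,5,-0.5],0],[0,[0,9,-0.5],0],[0,[0,12,-0.5],0],[0,[0,13.7,-0.5],0],[0,[0,13.7,-0.5],0],[0,[0,13.7,-0.5],0]]' 10
python3 - <<'E'
from h import *
s=vision.grab_frame('side');crop(s,310,150,400,240,6,'pics/sc6.png')
st=state();print(st['ee_pos'],st['ee_rot'],st['force'],green('side',s,(342,215,360,235)))
E
```

```text
time_s: 12.25
ee_pos: [516.1, -137.7, 15.2]
ee_rot: [-90.2, -0.2, -71.4]
force: [-0.8, 0.0, -0.3]
gripper_width: 0.3
[ 516.63893234 -137.83026244   15.85195532] [-90.12088917  -0.24459057 -71.38358982] [-0.06678326 -0.69195856  0.08101198] (array([349.50909091, 226.41818182]), np.int64(4), array([ 546.3659266 , -135.41990921,   20.        ]))
```

View pics/sc6.png

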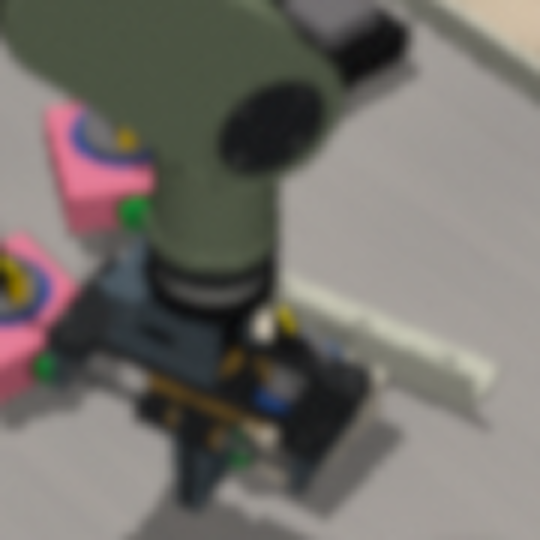

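```bash
python3 -m handwheel '[[0,[0,0,0.6],0],[0,[0,0,1.2],0],[0,[0,0,1.6],0],[0,[0,0,2],0],[0,[0,0,2.4],0],[0,[0,0,2.8],0],[0,[0,0,3.2],0]]' 10
python3 - <<'E'
from h import *
st=state();p=st['ee_pos'];print(p,p[0]*.949+p[1]*.316,st['ee_rot'],st['force'])
s=vision.grab_frame('side');crop(s,310,150,400,240,6,'pics/sc7.png')
E
```

```text
time_s: 13.0
ee_pos: [546.8, -127.5, 15.7]
ee_rot: [-90.2, -0.2, -71.4]
force: [-5.0, -1.6, 4.5]
gripper_width: 0.5
[ 546.8432963  -127.5313221    15.73453316] 478.65439039954765 [-90.16923207  -0.22643608 -71.38108866] [-4.99699138 -1.64871025  4.47100429]
```

View pics/sc7.png

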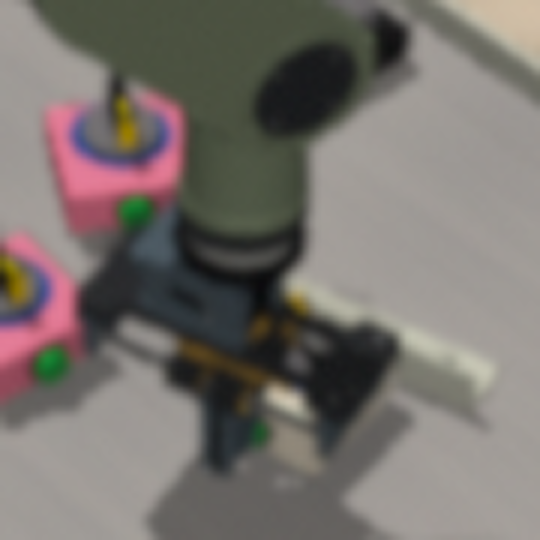

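```bash
python3 -m handwheel '[[0,[0,0,0.3],0],[0,[0,0,0.6],0],[0,[0,0,0.9],0],[0,[0,0,1.1],0],[0,[0,0,1.1],0]]' 10
python3 - <<'E'
from h import *
st=state();p=st['ee_pos'];print(p,p[0]*.949+p[1]*.316,st['ee_rot'],st['force'],st['torque'])
E
```

```text
time_s: 13.55
ee_pos: [554.4, -125.5, 15.7]
ee_rot: [-90.6, -0.2, -71.3]
force: [-13.2, -9.1, 9.1]
gripper_width: 0.3
[ 554.35624451 -125.48733958   15.72895685] 486.4300767319977 [-90.59591979  -0.22178176 -71.28646999] [-13.19915074  -9.06247077   9.06742084] [-1.64534035  2.2935645  -0.19127046]
```

```bash
python3 - <<'E'
from h import *
s=vision.grab_frame('side');crop(s,320,170,400,240,9,'pics/sc8.png')
t=vision.grab_frame('top');crop(t,300,120,400,210,8,'pics/tc8.png')
st=state();print(st['force'],st['ee_pos'])
E
```

```text
[-12.39529833  -8.97505996   8.80306599] [ 554.34518296 -125.50659988   15.72041965]
```

View pics/sc8.png

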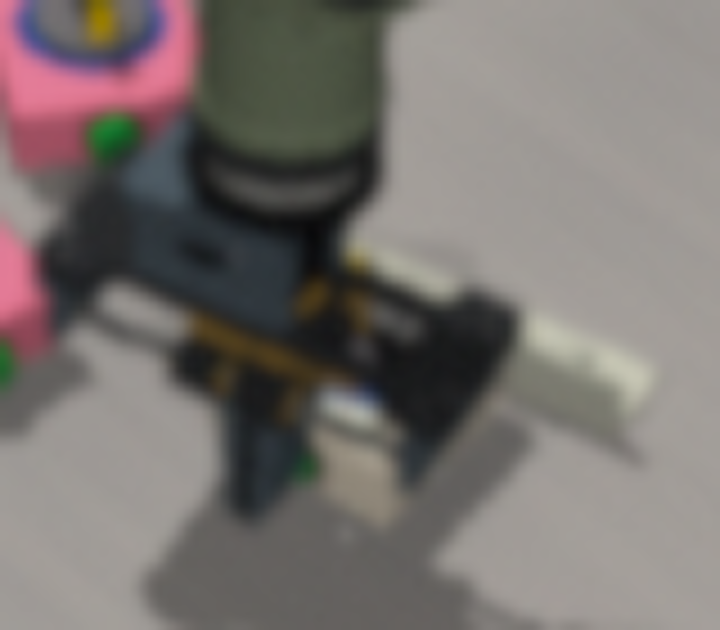

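View pics/tc8.png

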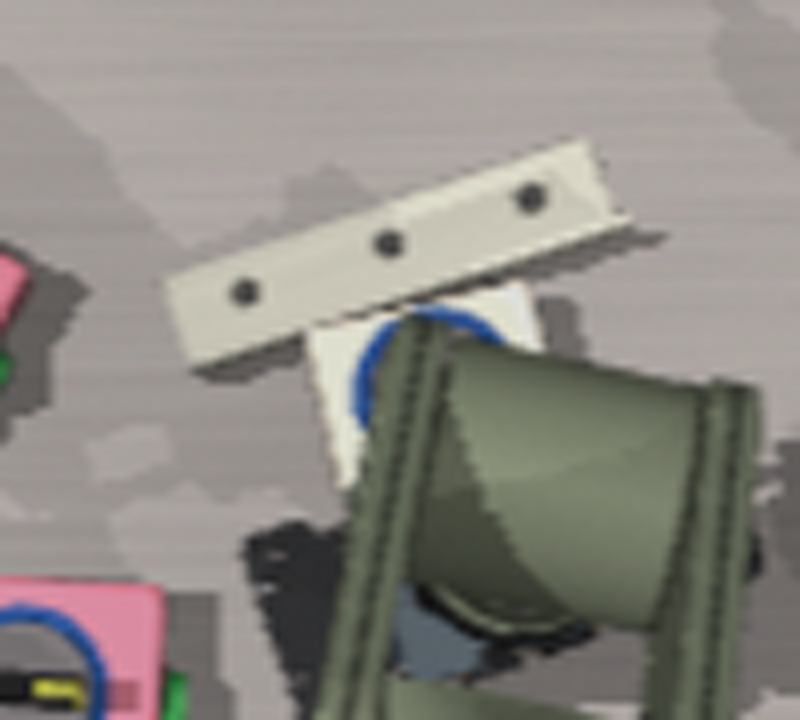

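```bash
python3 -m handwheel '[[0,[0.1,-0.1,0],0],[0,[0.3,-0.2,0.1],0],[0,[0.6,-0.2,0.2],0],[0,[0.9,-0.2,0.4],0],[0,[1.1,-0.2,0.5],0],[0,[1.1,-0.2,0.5],0]]' 10
python3 - <<'E'
from h import *
t=vision.grab_frame('top');crop(t,300,120,400,210,8,'pics/tc9.png')
st=state();p=st['ee_pos'];print(p,p[0]*.949+p[1]*.316,st['ee_rot'],st['force'],st['torque'])
E
```

```text
time_s: 14.25
ee_pos: [559.8, -133.8, 16.1]
ee_rot: [-90.9, 0.0, -71.3]
force: [-6.0, -0.7, -1.2]
gripper_width: 0.7
[ 559.74455562 -133.76944642   16.18807392] 488.9264382205657 [-9.09236396e+01 -9.34616131e-03 -7.13065097e+01] [-7.29649962 -1.16921505 -1.61813987] [-0.23297376  1.34305327 -0.00995282]
```

View pics/tc9.png

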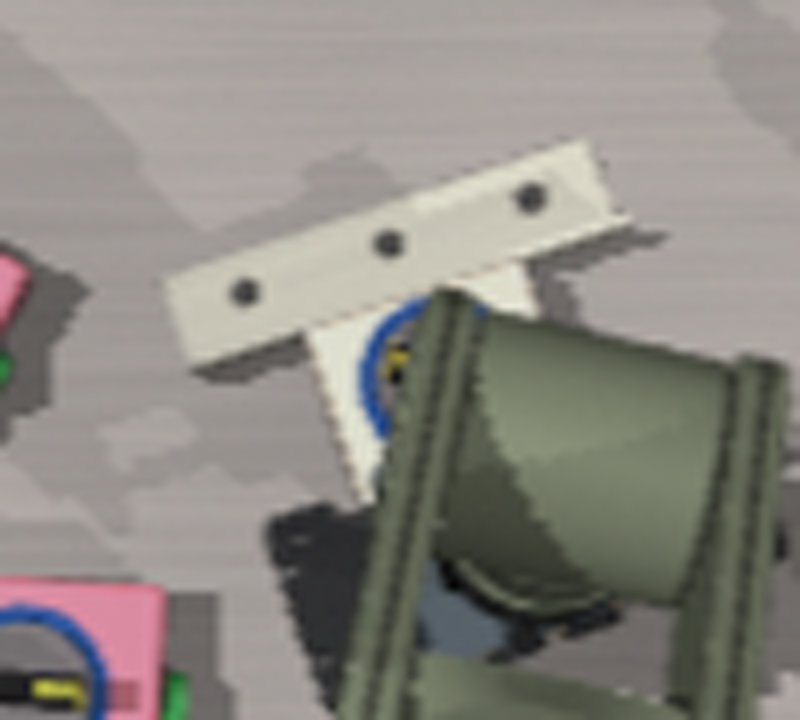

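```bash
python3 -m handwheel '[[0,[0,0,0.3],0],[0,[0,0,0.6],0],[0,[0,0,0.9],0],[0,[0,0,1.1],0],[0,[0,0,1.1],0],[0,[0,0,1.1],0]]' 10
python3 - <<'E'
from h import *
st=state();p=st['ee_pos'];print(p,p[0]*.949+p[1]*.316,st['ee_rot'],st['force'],st['torque'])
E
```

```text
time_s: 14.9
ee_pos: [561.1, -132.9, 15.6]
ee_rot: [-92.0, 0.2, -71.2]
force: [-22.3, -13.6, 15.6]
gripper_width: 0.7
[ 561.0613075  -132.90771167   15.56701105] 490.4483439330296 [-92.0296546    0.17333396 -71.16517368] [-22.32410636 -13.58430856  15.56624128] [-2.4542962   3.97698548 -0.15347016]
```

```bash
python3 - <<'E'
from h import *
s=vision.grab_frame('side');crop(s,330,190,380,235,14,'pics/sc10.png')
E
for i in 1 2 3 4 5; do python3 -m handwheel '[[0,[0,0,-0.05],0],[0,[0,0,-0.1],0]]' 10 >/dev/null
python3 - <<'E'
from h import *
st=state();p=st['ee_pos'];print(p.round(1),(p[0]*.949+p[1]*.316).round(2),st['ee_rot'].round(2),st['force'].round(1))
E
done
```

```text
[ 558.5 -133.8   15.6] 487.77 [-92.17   0.21 -71.2 ] [-4.6 -1.9  2.3]
[ 557.2 -134.3   15.5] 486.35 [-92.22   0.23 -71.22] [-4.9 -1.9  2.7]
[ 556.4 -134.5   15.6] 485.55 [-92.2    0.23 -71.22] [-4.1 -0.8  2.4]
[ 555.8 -134.7   15.5] 484.86 [-92.17   0.22 -71.21] [-1.8 -0.9  1.1]
[ 555.7 -134.9   15.6] 484.75 [-92.07   0.2  -71.22] [-0.9 -0.4  1. ]
```

View pics/sc10.png

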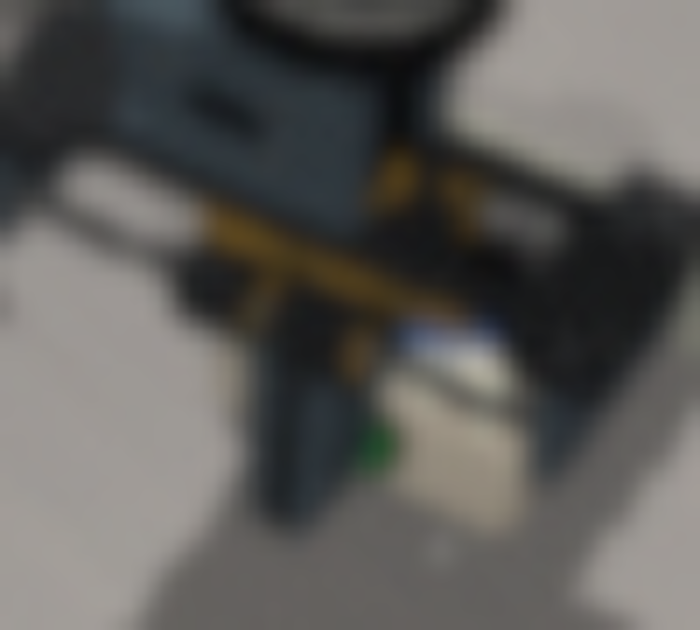

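```bash
python3 -m handwheel '[[0,[0,0,-0.5],0],[0,[0,0,-1.5],0],[0,[0,0,-3],0],[0,[0,-2,-4],0],[0,[0,-6,-4],0],[0,[0,-11,-4],0],[0,[0,-16,-4],0],[0,[4,-16,-8],0],[0,[4,-16,-12],0],[0,[4,-16,-16],0]]' 10
python3 - <<'E'
from h import *
t=vision.grab_frame('top');s=vision.grab_frame('side');cv2.imwrite('pics/top11.png',t[:,:,::-1]);cv2.imwrite('pics/side11.png',s[:,:,::-1])
crop(t,300,120,400,210,8,'pics/tc11.png');crop(s,320,180,400,240,10,'pics/sc11.png')
E
```

```text
time_s: 16.95
ee_pos: [420.5, -224.0, 181.2]
ee_rot: [-92.1, 0.2, -71.3]
force: [-0.0, -0.0, 0.1]
gripper_width: 0.3
```

View pics/tc11.png

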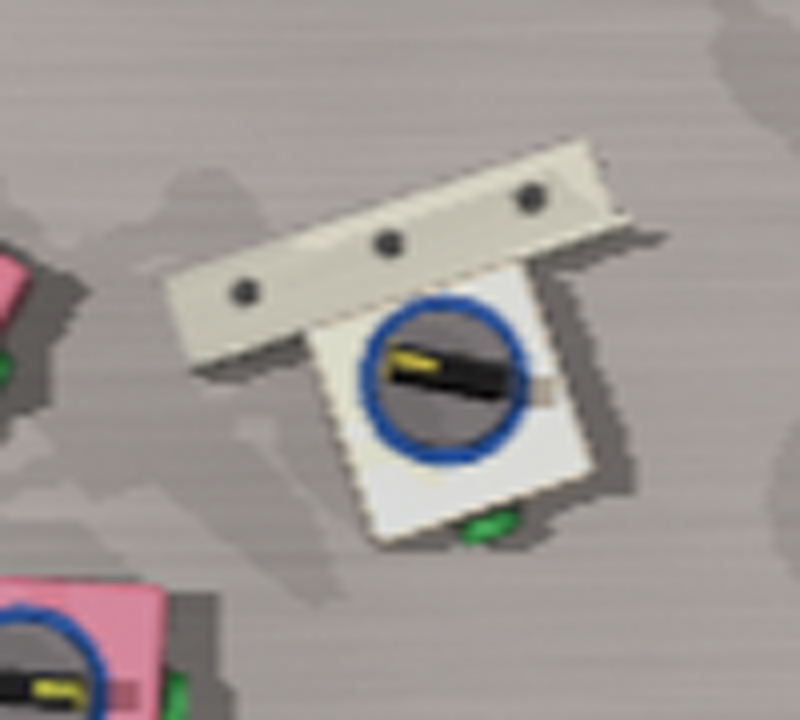

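View pics/sc11.png

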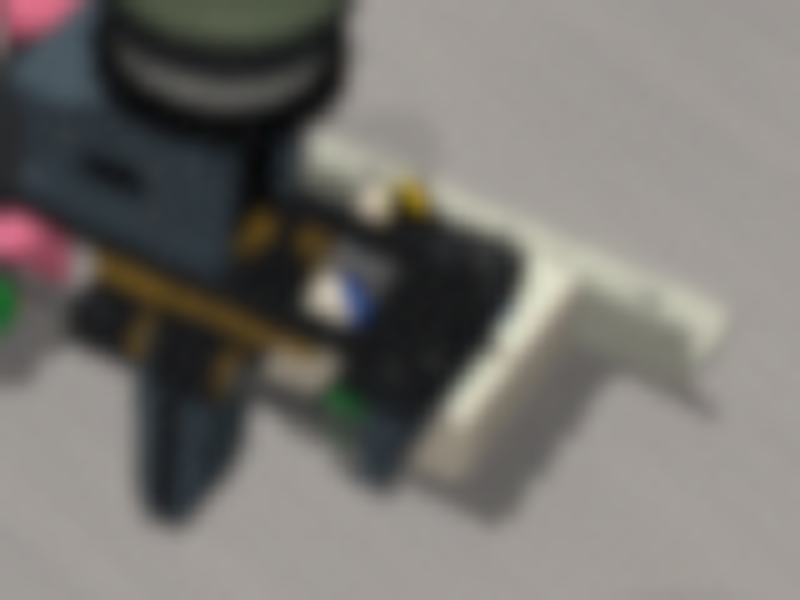

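View pics/top11.png

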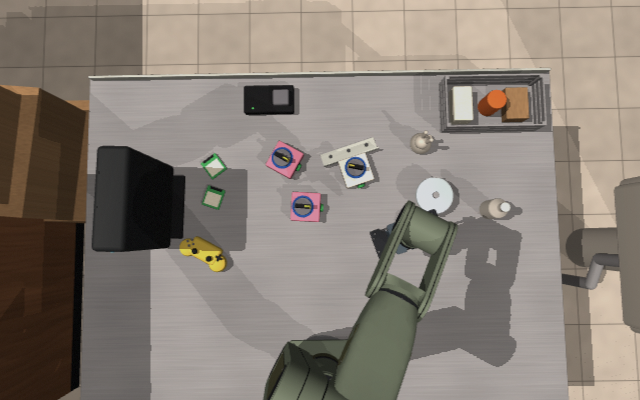

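```bash
python3 - <<'E'
from h import *
t=cv2.imread('pics/top11.png')[:,:,::-1];a=cv2.imread('pics/top0.png')[:,:,::-1]
cr=lambda p: np.array(p,float)/8-0.5+0.0625+np.array([300,120])
c=onz('top',cr([(310,330),(522,262),(594,468),(380,545)]),38.); x=c[0]+c[1]-c[2]-c[3];y=c[0]+c[3]-c[1]-c[2]
print(np.degrees([np.arctan2(x[1],x[0]),np.arctan2(-y[0],y[1])]),c.mean(0))
b=onz('top',cr([(388,358),(510,388)]),71.);d=b[0]-b[1];print('bar',np.degrees(np.arctan2(d[1],d[0])))
n=np.array([.949,.316]);print('back corners n',c[:2,:2]@n,'stop 604.4')
g=green('top',t,(352,178,372,192));print(g, 'front n',(c[2:,:2]@n),'btn n',g[2][:2]@n)
def comp(lo,hi,box):
    r=[]
    for im in(a,t):
        h=cv2.cvtColor(np.ascontiguousarray(im),cv2.COLOR_RGB2HSV)[box[1]:box[3],box[0]:box[2]]
        m=cv2.inRange(h,lo,hi);ys,xs=np.nonzero(m);r.append((xs.mean().round(2),ys.mean().round(2),len(xs)))
    return r
print('ctrl',comp((20,130,100),(35,255,255),(175,230,235,280)),'cart',comp((45,100,50),(85,255,255),(195,145,235,175)),comp((45,100,50),(85,255,255),(195,178,235,215)))
for nm,bx in dict(pinkA=(262,135,306,180),pinkB=(285,185,330,225),rabbit=(408,128,442,160),disp=(478,195,518,225),dish=(413,175,458,200)).items():
    print(nm,np.abs(a[bx[1]:bx[3],bx[0]:bx[2]].astype(int)-t[bx[1]:bx[3],bx[0]:bx[2]]).mean().round(2))
cv2.imwrite('pics/d.png',cv2.resize(np.hstack([a[120:270,370:530],t[120:270,370:530]])[:,:,::-1],None,fx=2.4,fy=2.4))
E
python3 -m handwheel '[[0,[0,-3,-3],0],[0,[0,-3,-7],0],[0,[0,-3,-7],0],[0,[0,-3,-7],0],[0,[0,-3,-7],0]]' 10
python3 -c "
from h import *
s=vision.grab_frame('side');t=vision.grab_frame('top');crop(s,320,180,400,240,10,'pics/sc12.png');cv2.imwrite('pics/side12.png',s[:,:,::-1])"
```

```text
[17.39841093 18.09139967] [ 624.95442217 -112.00229704   38.        ]
bar 75.21356322245079
back corners n [602.19827013 600.20719274] stop 604.4
(array([360.61538462, 185.48840049]), np.int64(20), array([ 577.0470044 , -126.69176163,   20.        ])) front n [514.67205133 513.67856889] btn n 507.58301050424035
ctrl [(np.float64(28.87), np.float64(22.7), 791), (np.float64(28.54), np.float64(22.53), 784)] cart [(np.float64(18.19), np.float64(18.38), 112), (np.float64(18.22), np.float64(18.58), 109)] [(np.float64(19.08), np.float64(17.53), 122), (np.float64(19.08), np.float64(17.53), 122)]
pinkA 6.13
pinkB 6.04
rabbit 6.48
disp 10.76
dish 7.85
time_s: 17.55
ee_pos: [353.0, -245.3, 213.6]
ee_rot: [-92.2, 0.3, -71.4]
force: [0.9, 0.4, -0.9]
gripper_width: 0.6
```

View pics/d.png

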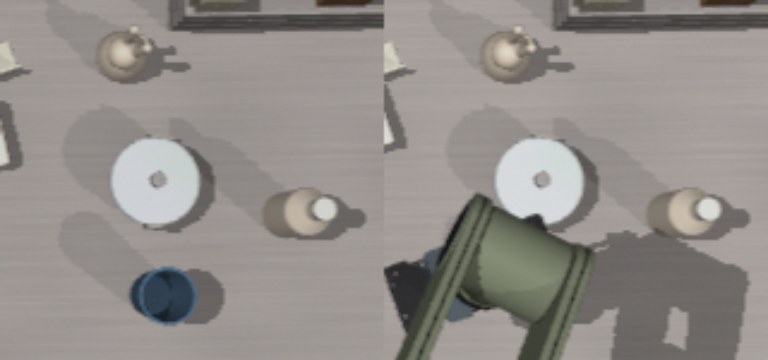

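View pics/side12.png

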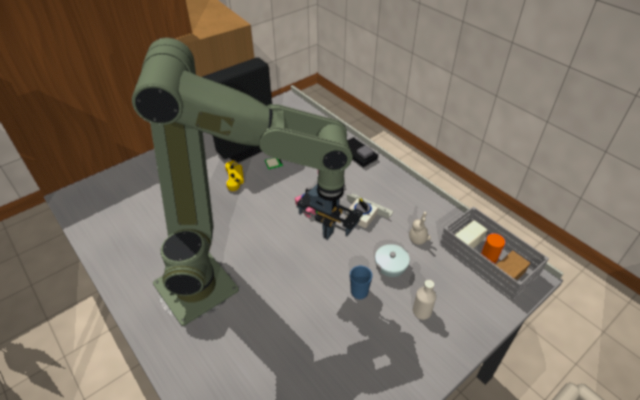

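View pics/sc12.png

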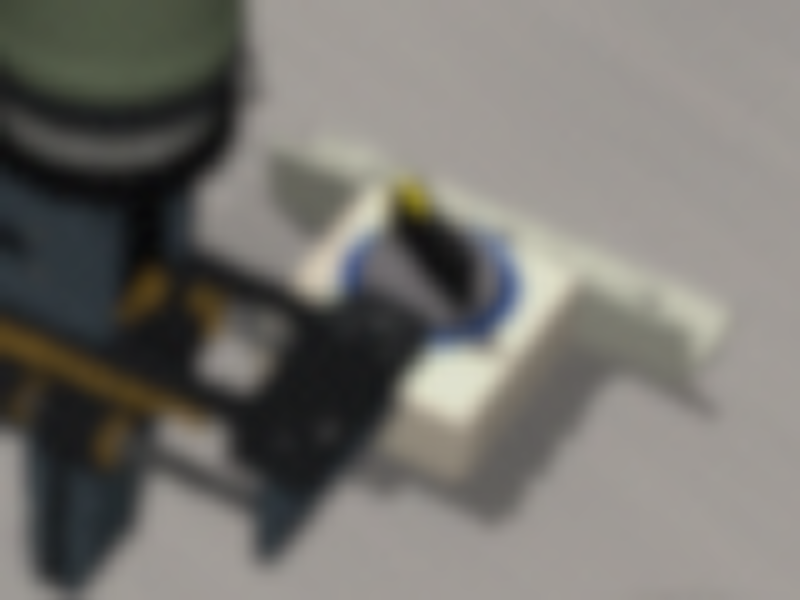

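```bash
python3 - <<'E'
from h import *
t=cv2.imread('pics/top11.png')
cv2.imwrite('pics/z.png',cv2.resize(t[145:172,332:376],None,fx=18,fy=18,interpolation=cv2.INTER_NEAREST))
g=cv2.cvtColor(t,cv2.COLOR_BGR2GRAY)
for x in range(338,368,3): print(x,g[146:166,x])
E
```

```text
338 [162 161 162 206 210 197 193 190 189 191 192 192 191 189 188 173 161 130
 108 140]
341 [156 162 206 210 205 193 189 188 191 192 191 192 190 189 191 215 217 216
 216 216]
344 [162 206 210 196 192 189 189 191 192 191 192 192 190 191 215 216 216 217
 201 180]
347 [207 210 183 116  75 107 175 192 191 192 194 190 190 200 148  80  65  76
  89 107]
350 [211 204 190 151 145 146 188 191 193 195 191 169 124  76  97 107 109  47
 145 132]
353 [201 190 189 190 192 192 193 193 196 193 194  93  71 119 114 108 108  85
  57 168]
356 [191 189 190 192 192 194 192 197 192 195 201  96  77 117 116 113 108 107
  52  27]
359 [189 190 193 192 193 194 198 193 196 217 218 157  85  78 113 116 117 113
  96  39]
362 [191 193 192 194 195 198 194 197 217 218 218 218 203 146  85  77  97 112
 118  63]
365 [131 188 194 194 198 211 137 156 176 200 209 217 219 218 218 218 188 166
 122 118]
```

View pics/z.png

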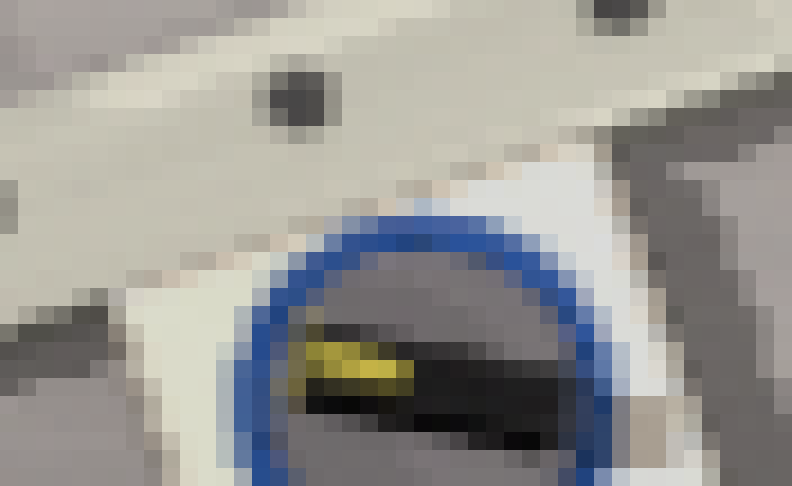

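```bash
python3 -c "
from workcell import job,state
print(state()['time_s'],job.job_done())"
```

```text
the job is handed in; nothing more can be done
17.65 None
```

The timer is set to click 5 and started, and I handed the job in at 17.65 s. It is standing flat against the steel angle.

**What I did**
- **Dial:** I turned it anticlockwise until it hit its end stop. That showed as a torque of about 0.1 N m, and the loose timer itself began to turn by about 4.5°. I then turned it clockwise to click 5 and let go.
- **Button:** I pushed the timer back with the closed fingers on the green button. It first caught on one rear corner, so I shifted the push sideways until its back lay flat against the angle. I then pressed the button in with about 26 N sideways.

**Last checks**
- **Dial:** with the dial let go, the camera gave 5.03 clicks before the push. Afterwards it gave about 5.1, from hand-picked points.
- **Button pressed:** as I backed off, the finger moved 5.5 mm before losing contact, which fits the full 5 mm travel. At the end the camera showed the button standing about 7 mm out, against the 10 mm expected when released. I put that down to camera error, since the robot was no longer touching it.
- **Against the angle:** a close-up shows no dark gap along the back edge. My hand-picked corner points disagree slightly: they give the timer's direction as 17.4–18.1° against 18.4° for the angle, and put the back edge 2–4 mm short. I trusted the close-up.
- **Other objects:** everything else looks to be where it was. The arm hid the tumbler from above, so I checked that one only by eye in the side view.

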